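# Scrub the silver beaker and put the brush away

## Task

The long brush has been left lying on its notched rest. Slide it bristles first into the sloping tube of its stand until its collar sits on the tube's mouth and let go; then take it again by the end of its handle and gently scrub the inside of the silver beaker with three full strokes, down to the bottom and up to near the top, keeping the bristles rubbing on the beaker's wall. Finally slide the brush fully home in its tube again and let go, leaving the bangles, jar and bowl undisturbed.

Things in the scene. Friction and masses are not known exactly. Their poses are not given: they have to be found in the camera images.
- brush: Round rigid bottle brush, 200 mm, about 90 g, balance about 77 mm from the tip. Origin: centre of bristle tip; z runs to the handle's end. Along z: stiff bristle head 34 mm wide, 0-55 (nose 22 wide, 8 long); shank 8 mm wide, 55-78; wooden plug 34 mm wide, 78-95; collar 46 mm wide, 95-100; handle 18 mm wide, 100-200. Starts level on the rest, axis 48 mm above the table.
- brush_end (a point): The middle of the end face of the brush's handle, 200 mm along the brush's z from the bristle tip.
- rest: Wooden rest fixed to the table: board 170 x 60 x 10 mm with two notched blocks (12 mm thick along x, tops up to 56 mm, at x = +33 and -78 mm) holding the brush along the rest's x, bristle tip at about x = +100 mm, handle's end at -100 mm. Between the blocks the handle is free on both sides. Origin: middle of the underside, z up.
- stand: Dark wooden stand fixed to the table: base 170 x 100 x 12 mm, with two 6 mm cheeks (up to 67 mm high) either side of the sloping tube. Origin at the middle of the underside; the tube leans over the stand's x axis, its open mouth up and towards -x.
- tube: Round wooden tube fixed in the stand, axis 45 degrees off vertical, 105 mm long, outside 48 mm, bore 40 mm. Origin: centre of its closed lower end (outside); z runs to the mouth: inner floor at z = 5 mm, mouth at 105. Fully home, the brush's collar sits on the mouth, its tip is at z = 10 mm and its z runs along the tube's z. It may not slide down by itself: push it home.
- beaker: Upright silver beaker fixed in a square dark wooden block 94 x 94 x 28 mm. Origin: middle of the block's underside, z up. Beaker 68 mm wide outside, straight bore 60 mm; inner floor at z = 10 mm, rim at z = 90 mm. The bristle head is 26 mm narrower than the bore, so the brush must be pushed sideways to rub on the wall.
- bangles: Bystander: stack of five silver bangles 76 mm across and 40 mm high, origin under its middle.
- jar: Bystander: closed glass jar 64 mm across and 70 mm high, origin under its middle.
- bowl: Bystander: silver bowl 100 mm across and 40 mm high, origin under its middle.
Things that resemble listed ones, but are neither listed nor needed, are in the scene too. Of the things that look like the brush, the smaller one is meant. Of the things shaped like the beaker, the silver one is meant.

How it is judged:
On the way, in this order (a step that is already met when the one before it is completed fails the run):
1. the brush is fully home in the tube and let go (z of brush in the frame of tube between 0.003 and 0.015 m and angle between the z axis of brush and the z axis of tube, either way round below 0.12 rad and distance between brush and tube below 0.02 m and contact force between the fingers and brush below 0.05 N and linear speed of brush below 0.02 m/s), for 0.2 s.
2. stroke 1: held by the end of its handle (last 55 mm), the brush's tip is within 15 mm of the beaker's floor, touching the beaker (contact force between the fingers and brush above 0.5 N and distance between the grasp point and brush_end below 0.055 m and horizontal distance between brush and beaker below 0.03 m and contact force between brush and beaker above 0.3 N and z of brush in the frame of beaker below 0.025 m), for 0.05 s.
3. stroke 1: still inside and rubbing the wall, the tip is 40 to 75 mm above the floor (contact force between the fingers and brush above 0.5 N and distance between the grasp point and brush_end below 0.055 m and horizontal distance between brush and beaker below 0.03 m and contact force between brush and beaker above 0.3 N and z of brush in the frame of beaker between 0.05 and 0.085 m), for 0.05 s.
4. stroke 2: held by the end of its handle (last 55 mm), the brush's tip is within 15 mm of the beaker's floor, touching the beaker (all of step 2), for 0.05 s.
5. stroke 2: still inside and rubbing the wall, the tip is 40 to 75 mm above the floor (all of step 3), for 0.05 s.
6. stroke 3: held by the end of its handle (last 55 mm), the brush's tip is within 15 mm of the beaker's floor, touching the beaker (all of step 4), for 0.05 s.
7. stroke 3: still inside and rubbing the wall, the tip is 40 to 75 mm above the floor (all of step 5), for 0.05 s.
At the end, for the whole second after the job is handed in: The brush lies fully home in the sloping tube (collar within 5 mm of the mouth, in line with the tube), let go and at rest; bangles, jar and bowl are within 30 mm of where they stood (all of step 1 and distance of each of bangles, jar, bowl from where it was at the start of the episode below 0.03 m); the robot touches nothing.
It fails at once if the brush is forced against the beaker with more than 80 N (contact force between brush and beaker above 80 N).
It fails at once if the bangles are knocked more than 30 mm away (distance of bangles from where it was at the start of the episode above 0.03 m).
It fails at once if the jar is knocked more than 30 mm away (distance of jar from where it was at the start of the episode above 0.03 m).
It fails at once if the bowl is knocked more than 30 mm away (distance of bowl from where it was at the start of the episode above 0.03 m).
It also fails if it takes over 72 s, if anything falls off the work surface, if the arm or the gripper's body presses on something with over 40 N, if the wrist force passes 120 N, or if a joint passes its speed limit or range.

## Robot

A 6-joint arm with a two-finger parallel gripper is mounted at the origin on the work surface. World frame = base frame: x ahead of the robot, y to its left, z up, the work surface at z = 0. Lengths are in m, angles in rad, forces in N, time in s.
With the tool pointing down it reaches from about 0.35 to 0.85 m from the base axis. Payload 8.1 kg.
Tool frame: the origin (TCP) lies at the very end of the fingers, on their centre line; the grasp point (between the pads) lies 19 mm behind it; z points along the fingers, y is the line along which they close (so a half turn about z gives the same grasp; the last joint's range is limited). The gripper opens to 93 mm and grips with 3 to 60 N. Pads are 15 mm wide; open, the fingers measure 128 mm over their backs; the gripper's body (75 mm by 188 mm) begins 65 mm behind the grasp point.
Start: joints at [-1.418, 0.13, 1.488, -0, 1.523, -0.085], TCP at [0.141, -0.583, 0.219] pointing down, gripper open.
Joint ranges: [-2.96, 2.96], [-0.89, 2.26], [0.02, 2.5], [-1.34, 4.48], [0, 2.73], [-2.66, 2.66]. Speed limits (rad/s): [2.39, 2.39, 2.79, 3.14, 3.14, 3.14].

## Interface

Orientations are given as a rotation vector (axis times angle).
In Python, from plant import robot, imaging gives the robot as it stands.
- The arm moves only by the tool jog_arm, never from a script. Its argument "rows" is a list of rows, each a list of 2 entries, a list of its own where there are three numbers: the shift along the tool's x, y, z each as a share of 0.2 m, from -1 to 1, then the turn, a rotation vector about the tool's x, y, z each as a share of pi/2 rad, from -1 to 1. A call has 1 to 5 rows; each row is the pose to reach, as a shift and turn from the pose commanded when the call began, along the tool's axes at that moment; what a row does not reach only later rows make up. A row lasts 1/10 s, in which the tool goes at most 50 mm and 8.59 degrees, less where a joint would pass 70% of its speed; a pose out of reach is approached as far as the arm can. A call with a number of a shift or a turn outside -1 to 1 is refused whole. A call with a gripper value outside its range is refused whole. "hand" is the closure, from -1 (fully open) to 1 (shut), set as the call begins (left out, the last holds). The fingers move at their own pace and stop on an object; "squeeze" is the grip in N (left out, the last holds). Time passes only in rows, so rows that repeat a pose let the fingers close. It gives the time, the measured TCP pose, the force, the opening and the grip force at its end, in the units of the state.
- robot.read_state(): the state, without advancing time (a new reading comes with each control period).
- imaging.read_camera(name): name is "side" or "top" or "wrist"; returns a dict with "frame" (420x560x3 uint8, red, green, blue), "vertical_fov" (degrees; the focal length in pixels is half the picture's height over the tangent of half this angle, whatever the lens; pixels are square), "cx", "cy" (the principal point, pixels), "k1" (the pictures are not rectified: a ray, as slopes to the right and down, at radius r is drawn at 1 + k1 r^2 times it, then the intrinsics apply), "R" (3x3) and "t" (3): a world point X has camera coordinates R X + t. Camera axes: x right, y down, z forward; pixel columns grow to the right and rows downward; lengths in m; the calibration is good to about 2 mm. A picture is of the moment at which its call begins. There is no depth.
- robot.close_job(): hands the job in; it is judged then, once.
The state is a dict: "t": time; "q": joint angles; "dq": joint speeds; "joint_torque": joint torques, N m; "tool_pos": TCP position; "orientation": TCP orientation; "force": force on the tool from outside, world axes, zero at the start; "wrist_torque": the same for the moment, N m; "opening": finger opening in m; "gripper_force": force on a finger pad.
Only numpy, scipy, OpenCV 4.12 (cv2) and the standard library are available. Lean on these libraries where they do the work, as an engineer would, in place of code of your own. Each camera call takes 0.05 s, during which the arm holds its last target. There are 200 camera calls.

## Working session

There is one attempt and no reset: what is moved stays moved. The work goes in short steps, Python scripts to look and compute and a tool call to move; the robot and the scene stay as the last step left them, time stands still between calls to the robot, and variables do not carry over. Pictures are saved under pics/ and viewed, at most 10 in all, crops included, and the job is handed in when it is done.

Besides the shell and the picture viewer there is one more tool, called after "Emit:" by a JSON object that holds its "name" and its "arguments", one argument or row to a line. jog_arm: Moves the arm, as the interface text tells. Its arguments: {"type":"object","properties":{"rows":{"type":"array"},"hand":{"type":"number"},"squeeze":{"type":"number"}},"required":["rows"]}

```bash
ls; mkdir -p pics; python3 - <<'E'
from plant import robot, imaging
import cv2,numpy as np,pickle
d={}
for n in ["side","top","wrist"]:
    c=imaging.read_camera(n); d[n]=c
    cv2.imwrite(f"pics/{n}0.png",c["frame"][:,:,::-1])
    print(n,c["vertical_fov"],c["cx"],c["cy"],c["k1"],(-c["R"].T@c["t"]).round(3),c["R"].round(2).tolist())
pickle.dump(d,open("cam0.pkl","wb"))
s=robot.read_state();print(s)
E
```

```text
pics
side 48.269548153076585 273.9444779983378 207.77098546472016 -0.07646716014018261 [-0.024  0.674  1.082] [[-0.83, -0.55, -0.01], [-0.41, 0.63, -0.65], [0.37, -0.54, -0.76]]
top 50.78846833770736 282.5877366088754 211.5744113711074 -0.059218636857841164 [ 0.156 -0.035  1.488] [[-0.04, -1.0, 0.0], [-0.98, 0.03, -0.22], [0.22, -0.01, -0.98]]
wrist 61.481513866915975 281.65962527631257 202.10591547662236 -0.07164877910485622 [ 0.223 -0.562  0.385] [[0.24, -0.97, -0.0], [-0.93, -0.23, 0.3], [-0.29, -0.07, -0.95]]
{'t': 0.15, 'q': array([-1.41844043e+00,  1.30991330e-01,  1.48901339e+00, -1.49283776e-05,
        1.52303078e+00, -8.53992476e-02]), 'dq': array([ 2.09008646e-03, -9.40960666e-05, -3.32997583e-03, -1.58197433e-04,
        1.47989186e-03, -1.33034192e-04]), 'joint_torque': array([ 7.88955967e-04, -5.60476363e+01, -4.92335629e+01,  7.69424625e-02,
        3.05213418e-02, -1.01879230e-04]), 'tool_pos': array([ 0.14126193, -0.58267688,  0.2178349 ]), 'orientation': array([-3.11798897e+00, -3.72416068e-01,  9.92253859e-05]), 'force': array([ 1.00714272, -0.51852999,  0.3792205 ]), 'wrist_torque': array([0.04913741, 0.02228697, 0.00868421]), 'gripper_force': 0.0, 'opening': 0.09300384707745209}
```

View pics/top0.png

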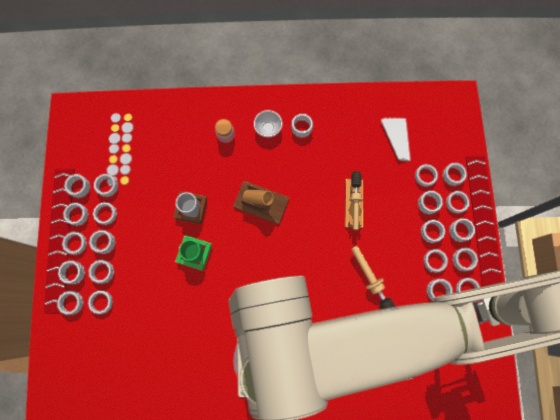

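View pics/side0.png

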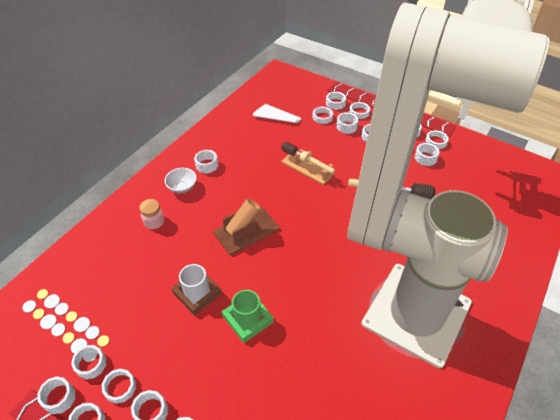

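The top view shows the brush on its rest at (355,205), and a longer look-alike loose on the table at about (372,278). The silver beaker is at (190,206) with a green look-alike at (193,252), and the stand is at (262,201). The bangles, bowl and jar are at (302,126), (268,124) and (224,130). Next I'll take a close crop to check.

```bash
python3 - <<'E'
import cv2,pickle,numpy as np
d=pickle.load(open("cam0.pkl","rb"))
f=d["top"]["frame"][:,:,::-1]
g=d["side"]["frame"][:,:,::-1]
def cr(f,x0,y0,w,h,k): return cv2.resize(f[y0:y0+h,x0:x0+w],None,fx=k,fy=k,interpolation=cv2.INTER_CUBIC)
a=np.hstack([cr(f,170,170,130,60,4),cr(f,330,160,60,60,4)])   # 520+240
b=np.hstack([cr(g,165,185,130,85,4),cr(g,275,130,60,85,4)])
cv2.imwrite("pics/crop1.png",np.vstack([a,b]))
E
```

```text
(no output)
```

View pics/crop1.png

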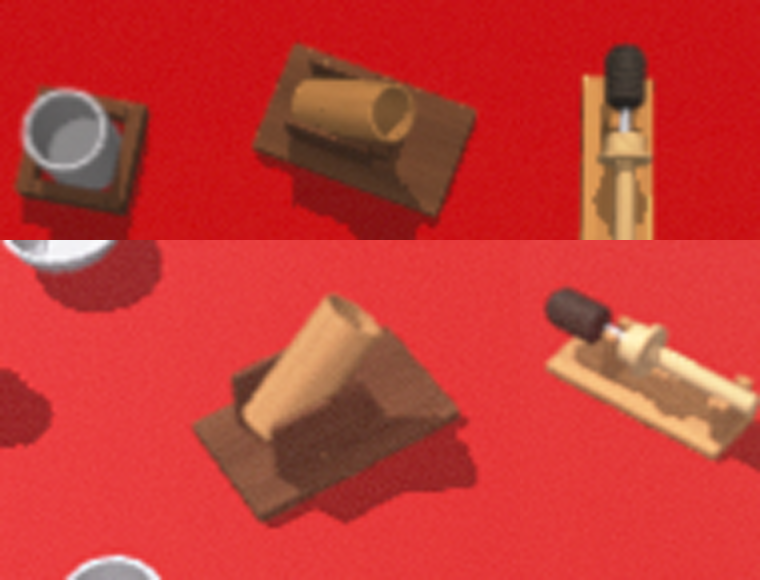

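The chosen brush is in the crop at (625,145), collar and all, on the notched rest; the other is longer and has no rest. The tube mouth is at (393,112) in the crop and leans right (-y). Next I'll fit poses from both views.

```bash
cat > h.py <<'E'
import numpy as np,cv2
from scipy.optimize import least_squares
from scipy.spatial.transform import Rotation as Ro
def proj(c,X):
    h=c["frame"].shape[0]; f=h/2/np.tan(np.radians(c["vertical_fov"])/2)
    K=np.array([[f,0,c["cx"]],[0,f,c["cy"]],[0,0,1.]])
    return cv2.projectPoints(np.atleast_2d(X).astype(float),cv2.Rodrigues(c["R"])[0],c["t"],K,np.array([c["k1"],0,0,0.]))[0][:,0]
def fit(obs,x0):
    """obs: list of (cam, local points, pixels); solve x,y,yaw on the table"""
    def res(p):
        R=Ro.from_euler("z",p[2]).as_matrix()
        return np.concatenate([(proj(c,np.array(L)@R.T+[p[0],p[1],0])-np.array(P)).ravel() for c,L,P in obs])
    s=least_squares(res,x0,loss="soft_l1"); return s.x,res(s.x).reshape(-1,2)
def ray(c,uv,z):
    s=least_squares(lambda p:(proj(c,[p[0],p[1],z])-uv).ravel(),[.4,0]); return s.x
E
cat > m.py <<'E'
from h import *
import pickle
d=pickle.load(open("cam0.pkl","rb")); T,S=d["top"],d["side"]
for n,uv,z in [("beaker rim",(186,203),.09),("green",(193,249),.09),("bangles",(302,126),.04),("bowl",(268,124),.04),("jar",(224,130),.07),("mouth",(268.2,198),.09)]:
    print(n,ray(T,np.array(uv),z).round(3))
a,b=.085,.05
q=lambda *l:[((x)/4+l0,(y)/4+l1) for x,y,l0,l1 in l]
tp=[(u/4+170,v/4+170) for u,v in [(297,44),(476,109),(437,216),(253,150),(393,112)]]
sp=[(u/4+165,(v-240)/4+185) for u,v in [(193,428),(262,522),(458,412),(352,316)]]
# +x_s is to +y world (image left); mouth centre local: need tube offset -> fit separately
L=[(a,-b,.012),(-a,-b,.012),(-a,b,.012),(a,b,.012)]
for perm in [L,[(x,-y,z) for x,y,z in L]]:
    p,r=fit([(T,perm,tp[:4])],[.55,.05,1.4]); print("stand top",p.round(4),r.round(1).tolist())
p,r=fit([(T,L,tp[:4])],[.55,.05,1.4])
R=Ro.from_euler("z",p[2]).as_matrix()
for l in L: print(l,proj(S,R@np.array(l)+[p[0],p[1],0]).round(1))
print(sp)
# rest
tq=[((u-520)/4+330,v/4+160) for u,v in [(583,76),(653,76)]]+[(345,228),(364,228)]
rL=[(.085,.03,.01),(.085,-.03,.01),(-.085,.03,.01),(-.085,-.03,.01)]
p2,r=fit([(T,rL,tq)],[.55,-.2,0]);print("rest",p2.round(4),r.round(1).tolist())
p2,r=fit([(T,rL,tq),(S,[(.085,.03,.01),(-.085,.03,.01)],[(281.5,161),(324,184.5)])],[.55,-.2,0]);print("rest2",p2.round(4),r.round(1).tolist())
# beaker block
bp=[(u/4+170,v/4+170) for u,v in [(148,105),(127,214),(16,192)]]
k=.047;p3,r=fit([(T,[(k,-k,.028),(-k,-k,.028),(-k,k,.028)],bp)],[.5,.25,0]);print("beaker",p3.round(4),r.round(1).tolist())
E
python3 m.py
```

```text
beaker rim [0.509 0.262]
green [0.357 0.238]
bangles [ 0.787 -0.132]
bowl [ 0.798 -0.012]
jar [0.768 0.139]
mouth [ 0.516 -0.007]
stand top [0.5222 0.0189 1.1821] [[-0.6, -0.0], [0.6, 0.1], [0.3, 0.1], [-0.3, -0.3]]
stand top [0.5419 0.0179 1.9509] [[0.1, 38.5], [0.9, 2.7], [-1.0, -49.5], [-0.1, -14.0]]
(0.085, -0.05, 0.012) [[213.2 230.4]]
(-0.085, -0.05, 0.012) [[262.1 205.4]]
(-0.085, 0.05, 0.012) [[280.8 226.5]]
(0.085, 0.05, 0.012) [[230.7 253.6]]
[(213.25, 232.0), (230.5, 255.5), (279.5, 228.0), (253.0, 204.0)]
rest [ 0.5084 -0.3017 -0.0671] [[0.1, 0.3], [-0.3, 0.9], [0.9, -0.8], [-0.6, -0.3]]
rest2 [ 0.5079 -0.3007 -0.0741] [[-0.0, 0.4], [-0.4, 1.1], [0.4, -0.7], [-1.0, -0.1], [-0.0, -0.2], [0.2, -1.4]]
beaker [ 0.5091  0.2584 -0.2099] [[0.2, 0.2], [-0.4, -0.5], [0.2, 0.3]]
```

```bash
cat > mv.py <<'E'
# usage: from mv import *; go(pos, R) prints shift/turn shares from current pose
from plant import robot
from h import *
def down(az,tilt=0):
    """tool pointing down, tool x at azimuth az (deg), then turned by tilt deg about tool y"""
    a=np.radians(az);x=np.array([np.cos(a),np.sin(a),0]);z=np.array([0,0,-1.]);
    return np.column_stack([x,np.cross(z,x),z])@Ro.from_euler("y",tilt,degrees=True).as_matrix()
def go(pos,R,s=None):
    s=s or robot.read_state()
    R0=Ro.from_rotvec(s["orientation"]).as_matrix()
    d=R0.T@(np.array(pos)-s["tool_pos"]); w=Ro.from_matrix(R0.T@R).as_rotvec()
    print("t",round(s["t"],2),"shift",(d/.2).round(3).tolist(),"turn",(w/(np.pi/2)).round(3).tolist())
E
python3 - <<'E'
from mv import *
go([.50,-.13,.30],down(13.6)); go([.50,-.13,.30],down(-4.2))
E
```

```text
t 0.15 shift [2.276, -1.778, -0.408] turn [-0.001, -0.0, 0.0]
t 0.15 shift [2.276, -1.778, -0.408] turn [-0.001, 0.0, 0.198]
```

Emit:
{"name": "jog_arm", "arguments": {
  "rows": [
    [[0.25,-0.2,-0.1],[0,0,0]],
    [[0.5,-0.4,-0.2],[0,0,0]],
    [[0.75,-0.6,-0.3],[0,0,0.05]],
    [[0.9,-0.7,-0.4],[0,0,0.1]],
    [[1,-0.8,-0.4],[0,0,0.1]]
  ]
}}

```text
t: 0.65
tool_pos: [0.2882, -0.394, 0.2955]
orientation: [3.138, 0.122, 0.001]
force: [0.8, 0.0, 0.7]
opening: 0.093
gripper_force: 0.0
```

```bash
python3 -c "
from mv import *
go([.50,-.13,.30],down(-4.2))"
```

```text
t 0.65 shift [1.158, -1.234, -0.023] turn [0.001, -0.0, 0.096]
```

Emit:
{"name": "jog_arm", "arguments": {
  "rows": [
    [[0.2,-0.2,0],[0,0,0.05]],
    [[0.4,-0.4,0],[0,0,0.1]],
    [[0.6,-0.6,0],[0,0,0.1]],
    [[0.8,-0.8,0],[0,0,0.1]],
    [[1,-1,0],[0,0,0.1]]
  ]
}}

```text
t: 1.15
tool_pos: [0.4501, -0.2029, 0.2942]
orientation: [3.139, -0.12, 0.0]
force: [0.6, -0.6, 0.3]
opening: 0.093
gripper_force: 0.0
```

Emit:
{"name": "jog_arm", "arguments": {
  "rows": [
    [[0.1,-0.15,0],[0,0,0]],
    [[0.15,-0.2,0],[0,0,0]],
    [[0.15,-0.2,0],[0,0,0]],
    [[0.15,-0.2,0],[0,0,0]]
  ]
}}

```text
t: 1.55
tool_pos: [0.4817, -0.1679, 0.294]
orientation: [3.139, -0.12, -0.002]
force: [0.3, 0.0, -0.5]
opening: 0.093
gripper_force: 0.0
```

```bash
python3 - <<'E'
from plant import robot,imaging
import pickle,cv2
c=imaging.read_camera("wrist");pickle.dump(c,open("w1.pkl","wb"))
cv2.imwrite("pics/w1.png",cv2.resize(c["frame"][:,:,::-1],(800,600),interpolation=cv2.INTER_CUBIC))
print(robot.read_state()["tool_pos"],-c["R"].T@c["t"])
E
```

```text
[ 0.48147928 -0.16827457  0.29407746] [ 0.56560696 -0.17304998  0.46125935]
```

View pics/w1.png

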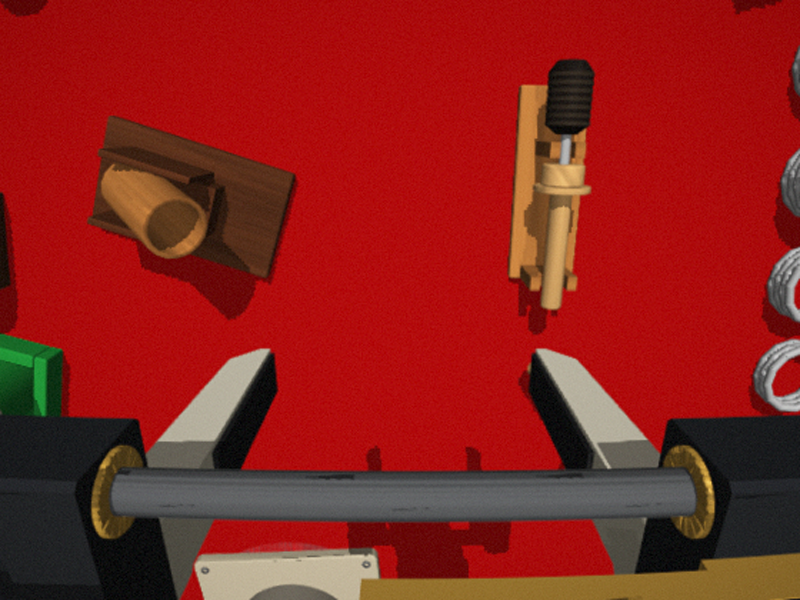

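The wrist view shows the stand's corners at (109,117), (296,175), (268,278) and (89,223), with the tube mouth centred near (175.5,226). The brush's handle end is at (551.5,307), its collar at (562,190) and its tip at (571,60).

```bash
cat > m2.py <<'E'
from h import *
import pickle
d=pickle.load(open("cam0.pkl","rb")); T,S=d["top"],d["side"]; W=pickle.load(open("w1.pkl","rb"))
w=lambda P:[((u+.5)/1.42857-.5,(v+.5)/1.42857-.5) for u,v in P]
a,b=.085,.05
L=[(a,-b,.012),(-a,-b,.012),(-a,b,.012),(a,b,.012)]
wp=w([(109,117),(296,175),(268,278),(89,223)])
tp=[(u/4+170,v/4+170) for u,v in [(297,44),(476,109),(437,216),(253,150)]]
sp=[(u/4+165,(v-240)/4+185) for u,v in [(193,428),(262,522),(458,412)]]
for o in [[(W,L,wp)],[(S,[L[0],L[3],L[2]],sp)],[(W,L,wp),(T,L,tp),(S,[L[0],L[3],L[2]],sp)]]:
    p,r=fit(o,[.55,.05,1.2]); print("stand",p.round(4),np.abs(r).max().round(2))
# mouth triangulation
def tri(obs):
    s=least_squares(lambda X:np.concatenate([(proj(c,X)-p).ravel() for c,p in obs]),[.5,0,.1]);return s.x,s.fun
m,f=tri([(W,w([(175.5,226)])[0]),(T,(268.2,198)),(S,(253.9,204.6))]);print("mouth",m.round(4),f.round(1))
R=Ro.from_euler("z",p[2]).as_matrix();print("mouth local",(R.T@(m-[p[0],p[1],0])).round(4))
for n,P in [("end",(551.5,305)),("collar",(562,189)),("tip",(571,60)),("br",(570.5,95))]:
    print(n,ray(W,np.array(w([P])[0]),.048).round(4))
for P in [(521,85),(509,278)]: print("rest c",ray(W,np.array(w([P])[0]),.01).round(4))
E
python3 m2.py
```

```text
stand [0.5223 0.0214 1.1755] 1.99
stand [0.52   0.0242 1.1889] 0.91
stand [0.522  0.0213 1.1784] 2.18
mouth [ 0.5127 -0.004   0.1034] [ 0.5  0.3 -0.9  0.1 -1.2 -0.5]
mouth local [-0.027  -0.0011  0.1034]
end [ 0.4108 -0.2919]
collar [ 0.5108 -0.2995]
tip [ 0.6093 -0.306 ]
br [ 0.5835 -0.3057]
rest c [ 0.5958 -0.2756]
rest c [ 0.4265 -0.2624]
```

```bash
python3 -c "
from mv import *
go([.4856,-.2971,.13],down(-4.0));go([.4856,-.2971,.029],down(-4.0))"
```

```text
t 1.6 shift [0.071, 0.64, 0.821] turn [0.0, 0.0, -0.005]
t 1.6 shift [0.071, 0.64, 1.326] turn [0.0, 0.0, -0.005]
```

Emit:
{"name": "jog_arm", "arguments": {
  "rows": [
    [[0.03,0.25,0.1],[0,0,0]],
    [[0.07,0.48,0.25],[0,0,0]],
    [[0.071,0.64,0.5],[0,0,0]],
    [[0.071,0.64,0.7],[0,0,0]],
    [[0.071,0.64,0.82],[0,0,-0.005]]
  ]
}}

```text
t: 2.1
tool_pos: [0.4832, -0.2981, 0.1262]
orientation: [-3.138, 0.115, 0.006]
force: [-0.0, 1.2, -0.9]
opening: 0.0928
gripper_force: 0.0
```

```bash
python3 -c "
from mv import *
go([.4856,-.2971,.029],down(-4.0))"
```

```text
t 2.1 shift [0.014, -0.005, 0.486] turn [-0.001, 0.002, -0.002]
```

Emit:
{"name": "jog_arm", "arguments": {
  "rows": [
    [[0,0,0.15],[0,0,0]],
    [[0,0,0.3],[0,0,0]],
    [[0,0,0.45],[0,0,0]],
    [[0,0,0.5],[0,0,0]],
    [[0,0,0.5],[0,0,0]]
  ]
}}

```text
t: 2.6
tool_pos: [0.4845, -0.296, 0.0286]
orientation: [-3.138, 0.11, 0.005]
force: [-0.5, -0.1, 0.8]
opening: 0.0931
gripper_force: 0.0
```

Emit:
{"name": "jog_arm", "arguments": {
  "rows": [
    [[0,0,0],[0,0,0]],
    [[0,0,0],[0,0,0]],
    [[0,0,0],[0,0,0]],
    [[0,0,0],[0,0,0]],
    [[0,0,0],[0,0,0]]
  ],
  "hand": 1,
  "squeeze": 40
}}

```text
t: 3.1
tool_pos: [0.487, -0.296, 0.0309]
orientation: [3.139, -0.107, 0.001]
force: [0.2, -0.1, 0.5]
opening: 0.0573
gripper_force: 0.0
```

Emit:
{"name": "jog_arm", "arguments": {
  "rows": [
    [[0,0,0],[0,0,0]],
    [[0,0,0],[0,0,0]],
    [[0,0,0],[0,0,0]],
    [[0,0,0],[0,0,0]],
    [[0,0,0],[0,0,0]]
  ]
}}

```text
t: 3.6
tool_pos: [0.4865, -0.2959, 0.0302]
orientation: [3.14, -0.108, -0.0]
force: [-0.3, -1.0, -0.1]
opening: 0.0175
gripper_force: 14.8
```

Emit:
{"name": "jog_arm", "arguments": {
  "rows": [
    [[0,0,0],[0,0,0]],
    [[0,0,0],[0,0,0]],
    [[0,0,0],[0,0,0]]
  ]
}}

```text
t: 3.9
tool_pos: [0.4865, -0.2958, 0.0302]
orientation: [-3.14, 0.108, 0.0]
force: [-0.0, 1.0, -0.1]
opening: 0.0167
gripper_force: 39.8
```

Emit:
{"name": "jog_arm", "arguments": {
  "rows": [
    [[0,0,-0.1],[0,0,0]],
    [[0,0,-0.25],[0,0,0]],
    [[0,0,-0.5],[0,0,0]],
    [[0,0,-0.75],[0,0,0]],
    [[0,0,-0.95],[0,0,0]]
  ]
}}

```text
t: 4.4
tool_pos: [0.4868, -0.2961, 0.2234]
orientation: [3.139, -0.108, 0.003]
force: [1.2, -0.6, -1.0]
opening: 0.0172
gripper_force: 39.8
```

```bash
cat >> mv.py <<'E'
M=np.array([.512,-.004,.1034]); AZ=67.5
a_=np.radians(AZ); XS=np.array([np.cos(a_),np.sin(a_),0]); U=(-XS+[0,0,1])/2**.5
RP=down(AZ,-45)   # perpendicular grasp
RA=down(AZ,45)    # axial grasp
def tcp(R,s,bz):
    """TCP for brush tip at s (m) along tube beyond the mouth, grasped at brush z=bz"""
    return M+U*(s+bz)+.019*R[:,2]
E
python3 - <<'E'
from mv import *
print(RP.round(2).tolist(),U)
p=tcp(RP,.045,.124);print(p); go(p,RP); go([.46,-.2,.28],down(25)); 
E
```

```text
[[0.27, 0.92, -0.27], [0.65, -0.38, -0.65], [-0.71, 0.0, -0.71]] [-0.27059805 -0.65328148  0.70710678]
[ 0.46112757 -0.12681692  0.20946602]
t 4.4 shift [-0.186, -0.836, 0.068] turn [-0.31, -0.433, -0.751]
t 4.4 shift [-0.166, -0.47, -0.284] turn [0.001, -0.001, -0.321]
```

Emit:
{"name": "jog_arm", "arguments": {
  "rows": [
    [[0,-0.05,-0.1],[0,0,-0.08]],
    [[-0.05,-0.15,-0.2],[0,0,-0.17]],
    [[-0.1,-0.25,-0.25],[0,0,-0.26]],
    [[-0.15,-0.35,-0.28],[0,0,-0.35]],
    [[-0.17,-0.4,-0.28],[0,0,-0.43]]
  ]
}}

```text
t: 4.9
tool_pos: [0.458, -0.2126, 0.2777]
orientation: [2.994, 0.948, 0.002]
force: [-0.2, -0.8, -1.0]
opening: 0.0171
gripper_force: 39.8
```

```bash
python3 - <<'E'
from mv import *
go(tcp(RP,.06,.124)+[0,0,.04],RP);go([.46,-.15,.28],down(AZ))
E
```

```text
t 4.9 shift [0.215, -0.314, 0.088] turn [-0.14, -0.487, -0.341]
t 4.9 shift [0.188, -0.25, -0.012] turn [0.001, -0.0, -0.36]
```

Emit:
{"name": "jog_arm", "arguments": {
  "rows": [
    [[0.03,-0.05,-0.05],[-0.02,-0.07,-0.05]],
    [[0.06,-0.1,-0.05],[-0.04,-0.14,-0.1]],
    [[0.1,-0.15,-0.05],[-0.06,-0.21,-0.15]],
    [[0.14,-0.2,-0.05],[-0.08,-0.28,-0.2]],
    [[0.17,-0.25,-0.05],[-0.1,-0.35,-0.25]]
  ]
}}

```text
t: 5.4
tool_pos: [0.4582, -0.1526, 0.2869]
orientation: [2.402, 1.334, -0.673]
force: [0.4, -1.1, -1.8]
opening: 0.0172
gripper_force: 39.8
```

```bash
python3 - <<'E'
from mv import *
go(tcp(RP,.045,.124),RP)
E
```

```text
t 5.4 shift [0.307, -0.07, 0.26] turn [-0.04, -0.135, -0.092]
```

Emit:
{"name": "jog_arm", "arguments": {
  "rows": [
    [[0,-0.05,0.05],[-0.02,-0.07,-0.05]],
    [[0.08,-0.07,0.12],[-0.04,-0.135,-0.09]],
    [[0.15,-0.07,0.2],[-0.04,-0.135,-0.09]],
    [[0.25,-0.07,0.26],[-0.04,-0.135,-0.09]],
    [[0.29,-0.07,0.26],[-0.04,-0.135,-0.09]]
  ]
}}

```text
t: 5.9
tool_pos: [0.4583, -0.1293, 0.2078]
orientation: [2.143, 1.421, -0.884]
force: [0.2, 0.2, -1.1]
opening: 0.0171
gripper_force: 39.8
```

Emit:
{"name": "jog_arm", "arguments": {
  "rows": [
    [[0,0,0],[0,0,0]],
    [[0,0,0],[0,0,0]]
  ]
}}

```text
t: 6.1
tool_pos: [0.4598, -0.1302, 0.2119]
orientation: [2.142, 1.418, -0.879]
force: [-0.5, 0.1, -0.4]
opening: 0.0169
gripper_force: 39.8
```

```bash
python3 - <<'E'
from mv import *
from plant import imaging
import pickle
go(tcp(RP,.045,.124),RP); 
d={n:imaging.read_camera(n) for n in ["side","top","wrist"]};pickle.dump(d,open("c2.pkl","wb"))
def cr(n,x0,y0,w,h,k): return cv2.resize(d[n]["frame"][y0:y0+h,x0:x0+w,::-1],None,fx=k,fy=k,interpolation=cv2.INTER_CUBIC)
a=cr("side",215,140,100,120,4)
b=cr("top",225,150,100,90,4)
b=np.vstack([b,cr("wrist",0,0,100,30,4)])
cv2.imwrite("pics/c2.png",np.hstack([a,b]))
cv2.imwrite("pics/c2w.png",d["wrist"]["frame"][:,:,::-1])
E
```

```text
t 6.1 shift [0.021, -0.0, -0.004] turn [-0.002, -0.003, -0.005]
```

View pics/c2.png

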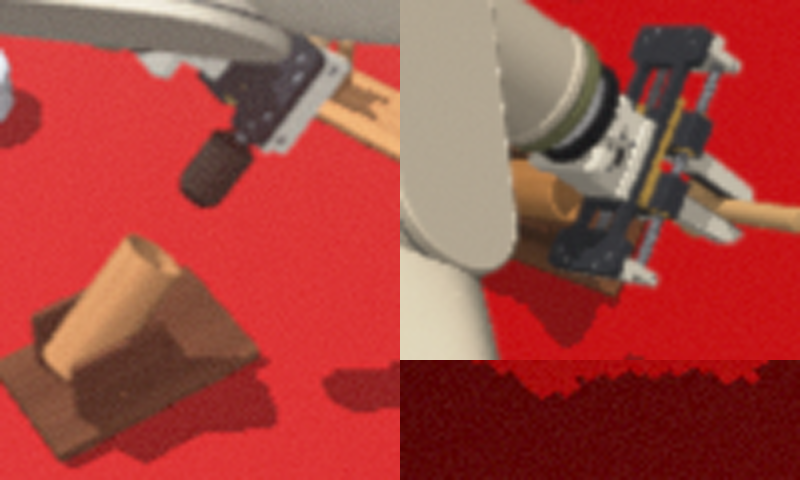

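The side crop shows the bristle head at about (217,168), with its nose end near (195,190), pointing down towards the tube mouth at (155,255). I'll compare these with the predicted pixels.

```bash
python3 - <<'E'
from mv import *
import pickle
d=pickle.load(open("c2.pkl","rb"));s=robot.read_state()
R=Ro.from_rotvec(s["orientation"]).as_matrix();g=s["tool_pos"]-.019*R[:,2]
x=R[:,0]  # towards bristles
for z in (0,.0275,.055,.2): 
    P=g+x*(.124-z); print(z,P.round(3),"side",(proj(d["side"],P)[0]-[215,140])*4,"wrist",proj(d["wrist"],P)[0].round(1))
print("mouth side",(proj(d["side"],M)[0]-[215,140])*4,"wrist",proj(d["wrist"],M)[0])
E
```

```text
0 [ 0.499 -0.037  0.138] side [191.83862094 201.01598459] wrist [282.6 -17. ]
0.0275 [ 0.492 -0.055  0.158] side [215.08235052 170.06100057] wrist [282.5  58.7]
0.055 [ 0.484 -0.073  0.177] side [238.60537715 138.74260817] wrist [282.4 128.6]
0.2 [ 0.444 -0.167  0.279] side [367.25441014 -32.38688129] wrist [282.  397.9]
mouth side [151.79606202 256.95035755] wrist [ 279.00539092 -160.71730907]
```

View pics/c2w.png

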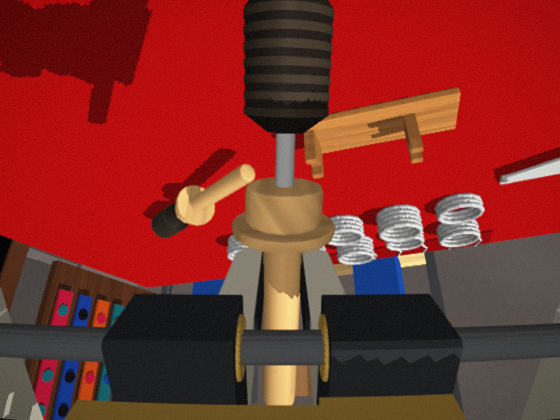

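Against the prediction, the wrist view puts the head about 6 px (roughly 2 mm) to the right, at (288,60). I'll correct half of that, since calibration could explain the rest, and then insert with force checks.

```bash
python3 - <<'E'
from mv import *
Rc=RP@Ro.from_euler("z",-.7,degrees=True).as_matrix()
for s in (.03,-.02,-.06,-.095): go(tcp(RP,s,.124)-.0006*RP[:,1],Rc)
E
```

```text
t 6.25 shift [0.097, -0.003, -0.003] turn [-0.001, -0.003, -0.013]
t 6.25 shift [0.347, -0.005, -0.002] turn [-0.001, -0.003, -0.013]
t 6.25 shift [0.547, -0.007, -0.001] turn [-0.001, -0.003, -0.013]
t 6.25 shift [0.722, -0.008, -0.001] turn [-0.001, -0.003, -0.013]
```

Emit:
{"name": "jog_arm", "arguments": {
  "rows": [
    [[0.1,0,0],[0,0,-0.013]],
    [[0.15,0,0],[0,0,-0.013]],
    [[0.22,-0.005,0],[0,0,-0.013]],
    [[0.29,-0.005,0],[0,0,-0.013]],
    [[0.35,-0.005,0],[0,0,-0.013]]
  ]
}}

```text
t: 6.75
tool_pos: [0.4778, -0.0828, 0.1605]
orientation: [2.129, 1.444, -0.889]
force: [-0.2, 0.2, -0.6]
opening: 0.0168
gripper_force: 39.8
```

```bash
python3 - <<'E'
from mv import *
s=robot.read_state();print(s["force"],s["wrist_torque"])
for s in (-.06,-.095): go(tcp(RP,s,.124),RP)
E
```

```text
[-0.17150472  0.1731851  -0.58651827] [ 0.32619599 -0.22816689  0.0287135 ]
t 6.75 shift [0.185, 0.01, -0.006] turn [-0.002, -0.002, 0.009]
t 6.75 shift [0.36, 0.013, -0.006] turn [-0.002, -0.002, 0.009]
```

Emit:
{"name": "jog_arm", "arguments": {
  "rows": [
    [[0.04,0,0],[0,0,0]],
    [[0.08,0,0],[0,0,0]],
    [[0.12,0,0],[0,0,0]],
    [[0.16,0,0],[0,0,0]],
    [[0.2,0,0],[0,0,0]]
  ]
}}

```text
t: 7.25
tool_pos: [0.4882, -0.0567, 0.1328]
orientation: [2.13, 1.444, -0.888]
force: [0.3, -1.0, -0.1]
opening: 0.017
gripper_force: 39.8
```

Emit:
{"name": "jog_arm", "arguments": {
  "rows": [
    [[0.03,0,0],[0,0,0]],
    [[0.06,0,0],[0,0,0]],
    [[0.09,0,0],[0,0,0]],
    [[0.12,0,0],[0,0,0]],
    [[0.14,0,0],[0,0,0]]
  ]
}}

```text
t: 7.75
tool_pos: [0.4957, -0.0384, 0.1135]
orientation: [2.129, 1.443, -0.888]
force: [3.0, -1.8, 0.7]
opening: 0.0168
gripper_force: 39.9
```

```bash
python3 - <<'E'
from mv import *
s=robot.read_state();print(s["force"]@RP,s["wrist_torque"]@RP)
go(tcp(RP,-.095,.124),RP)
E
```

```text
[-0.89986485  3.44239447 -0.09733386] [-0.47933145  0.02133133  0.05612013]
t 7.75 shift [0.025, 0.01, -0.004] turn [-0.001, -0.002, 0.009]
```

Emit:
{"name": "jog_arm", "arguments": {
  "rows": [
    [[0.01,0.01,0],[0,0,0.009]],
    [[0.02,0.01,0],[0,0,0.009]],
    [[0.03,0.01,0],[0,0,0.009]],
    [[0.04,0.01,0],[0,0,0.009]],
    [[0.05,0.01,0],[0,0,0.009]]
  ]
}}

```text
t: 8.25
tool_pos: [0.4986, -0.0365, 0.1102]
orientation: [2.133, 1.418, -0.893]
force: [-10.7, -21.6, 26.7]
opening: 0.017
gripper_force: 39.9
```

```bash
python3 - <<'E'
from mv import *
s=robot.read_state();print(s["force"]@RP,s["wrist_torque"]@RP)
go(tcp(RP,-.095,.124),RP)
E
```

```text
[-35.86598465  -1.63919838  -1.83834621] [ 0.10067094 -5.71060027 -0.2723073 ]
t 8.25 shift [0.003, -0.0, -0.005] turn [-0.003, 0.004, -0.002]
```

Emit:
{"name": "jog_arm", "arguments": {
  "rows": [
    [[0,0,0],[0,0,0]],
    [[0,0,0],[0,0,0]],
    [[0,0,0],[0,0,0]],
    [[0,0,0],[0,0,0]],
    [[0,0,0],[0,0,0]]
  ],
  "hand": -1
}}

```text
t: 8.75
tool_pos: [0.4995, -0.0325, 0.1062]
orientation: [2.137, 1.427, -0.884]
force: [-0.2, -0.0, -0.3]
opening: 0.0525
gripper_force: 0.0
```

Emit:
{"name": "jog_arm", "arguments": {
  "rows": [
    [[0,0,-0.1],[0,0,0]],
    [[0,0,-0.25],[0,0,0]],
    [[0,0,-0.5],[0,0,0]],
    [[0,0,-0.75],[0,0,0]],
    [[0,0,-0.75],[0,0,0]]
  ]
}}

```text
t: 9.25
tool_pos: [0.5439, 0.0689, 0.2182]
orientation: [2.138, 1.428, -0.869]
force: [0.6, 1.1, 0.9]
opening: 0.091
gripper_force: 0.0
```

```bash
python3 - <<'E'
from mv import *
from plant import imaging
import pickle
d={n:imaging.read_camera(n) for n in ["side","top","wrist"]};pickle.dump(d,open("c3.pkl","wb"))
def cr(n,x0,y0,w,h,k): return cv2.resize(d[n]["frame"][y0:y0+h,x0:x0+w,::-1],None,fx=k,fy=k,interpolation=cv2.INTER_CUBIC)
cv2.imwrite("pics/c3.png",np.hstack([cr("side",215,140,100,120,4),cr("wrist",80,0,400,420,1)[:, :],]) if 0 else np.hstack([cr("side",215,140,100,105,4),cr("wrist",80,0,400,420,1)]))
s=robot.read_state();print(s["tool_pos"],s["orientation"])
for z in (.1,.2): 
    P=M+U*(z-.095); print(P,"side",(proj(d["side"],P)[0]-[215,140])*4,"wrist",proj(d["wrist"],P)[0]-[80,0])
go(tcp(RA,-.01,.165),RA)
go(M+U*.26,RA)
E
```

```text
[0.54030597 0.06485242 0.21204985] [ 2.13633047  1.42778249 -0.88387333]
[ 0.51064701 -0.00726641  0.10693553] side [155.86356297 251.42474215] wrist [201.80031218 170.34491884]
[ 0.4835872  -0.07259456  0.17764621] side [239.11878953 138.38195833] wrist [201.62592337 273.79390691]
t 9.4 shift [-0.561, 0.002, 0.646] turn [-0.002, 0.998, -0.001]
t 9.4 shift [-1.181, 0.001, 0.644] turn [-0.002, 0.998, -0.001]
```

View pics/c3.png

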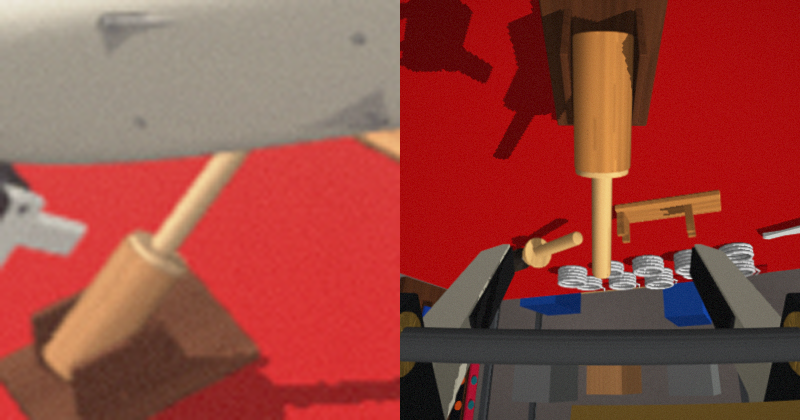

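The side and wrist views show the brush seated in the tube, collar on the mouth. The handle end is at (201,277) in the wrist crop against a predicted (202,274). Now I'll swing round for the axial grasp.

```bash
python3 - <<'E'
from mv import *
go([.50,-.05,.37],down(AZ,0))
E
```

```text
t 9.4 shift [-0.988, 0.032, -0.132] turn [-0.002, 0.498, 0.0]
```

Emit:
{"name": "jog_arm", "arguments": {
  "rows": [
    [[-0.2,0,-0.12],[0,0.09,0]],
    [[-0.4,0,-0.15],[0,0.18,0]],
    [[-0.62,0.01,-0.15],[0,0.27,0]],
    [[-0.82,0.02,-0.14],[0,0.36,0]],
    [[-0.98,0.03,-0.13],[0,0.45,0]]
  ]
}}

```text
t: 9.9
tool_pos: [0.4991, -0.0505, 0.3705]
orientation: [2.58, 1.72, -0.091]
force: [0.1, -0.7, 0.3]
opening: 0.093
gripper_force: 0.0
```

```bash
python3 - <<'E'
from mv import *
go(M+U*.24,RA)
E
```

```text
t 9.9 shift [-0.573, -0.028, 0.529] turn [0.001, 0.545, -0.001]
```

Emit:
{"name": "jog_arm", "arguments": {
  "rows": [
    [[-0.15,-0.01,0.05],[0,0.09,0]],
    [[-0.3,-0.02,0.15],[0,0.18,0]],
    [[-0.45,-0.028,0.25],[0,0.27,0]],
    [[-0.57,-0.028,0.4],[0,0.36,0]],
    [[-0.57,-0.028,0.53],[0,0.45,0]]
  ]
}}

```text
t: 10.4
tool_pos: [0.446, -0.1622, 0.2708]
orientation: [-2.247, -1.487, -0.74]
force: [0.3, -0.1, -1.5]
opening: 0.093
gripper_force: 0.0
```

Emit:
{"name": "jog_arm", "arguments": {
  "rows": [
    [[0,0,0],[0,0.095,0]],
    [[0,0,0],[0,0.095,0]],
    [[0,0,0],[0,0.095,0]]
  ]
}}

```text
t: 10.7
tool_pos: [0.4469, -0.1596, 0.2705]
orientation: [-2.14, -1.418, -0.874]
force: [0.5, -0.4, 0.6]
opening: 0.0929
gripper_force: 0.0
```

```bash
python3 - <<'E'
from mv import *
from plant import imaging
go(M+U*.24,RA)
go(tcp(RA,-.095,.168),RA)
s=robot.read_state();print(s["q"].round(2),s["tool_pos"])
c=imaging.read_camera("wrist");import pickle;pickle.dump(c,open("c4.pkl","wb"))
cv2.imwrite("pics/c4.png",c["frame"][:,:,::-1])
print(proj(c,M+U*.105),proj(c,M+U*.02))
E
```

```text
t 10.7 shift [0.005, 0.003, -0.013] turn [-0.001, 0.003, -0.005]
t 10.7 shift [0.01, 0.004, 0.917] turn [-0.001, 0.003, -0.005]
[-0.96 -0.02  1.75  0.66  1.84 -0.52] [ 0.44686644 -0.15958379  0.27051891]
[[283.44909942 191.22644927]] [[283.25573477 170.07887398]]
```

View pics/c4.png

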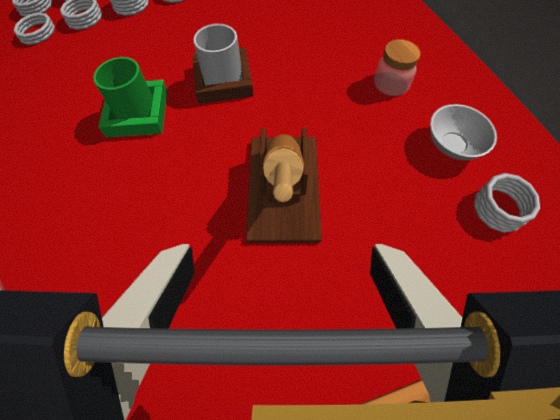

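The wrist view shows the handle's end face at (283,191), exactly as predicted, so I'll approach along the axis.

Emit:
{"name": "jog_arm", "arguments": {
  "rows": [
    [[0,0,0.2],[0,0,0]],
    [[0,0,0.4],[0,0,0]],
    [[0.01,0.004,0.6],[0,0.003,-0.005]],
    [[0.01,0.004,0.8],[0,0.003,-0.005]],
    [[0.01,0.004,0.91],[0,0.003,-0.005]]
  ]
}}

```text
t: 11.25
tool_pos: [0.4984, -0.0366, 0.1439]
orientation: [-2.128, -1.438, -0.881]
force: [-0.1, -1.3, 0.3]
opening: 0.0927
gripper_force: 0.0
```

Emit:
{"name": "jog_arm", "arguments": {
  "rows": [
    [[0,0,0],[0,0,0]],
    [[0,0,0],[0,0,0]],
    [[0,0,0],[0,0,0]],
    [[0,0,0],[0,0,0]],
    [[0,0,0],[0,0,0]]
  ],
  "hand": 1,
  "squeeze": 40
}}

```text
t: 11.75
tool_pos: [0.4985, -0.0409, 0.1453]
orientation: [-2.132, -1.432, -0.886]
force: [0.1, -0.0, 1.0]
opening: 0.0575
gripper_force: 0.0
```

Emit:
{"name": "jog_arm", "arguments": {
  "rows": [
    [[0,0,0],[0,0,0]],
    [[0,0,0],[0,0,0]],
    [[0,0,0],[0,0,0]],
    [[0,0,0],[0,0,0]],
    [[0,0,0],[0,0,0]]
  ]
}}

```text
t: 12.25
tool_pos: [0.498, -0.0398, 0.1443]
orientation: [-2.13, -1.431, -0.884]
force: [-0.9, 0.8, -1.0]
opening: 0.0181
gripper_force: 20.9
```

Emit:
{"name": "jog_arm", "arguments": {
  "rows": [
    [[0,0,0],[0,0,0]],
    [[0,0,0],[0,0,0]],
    [[0,0,0],[0,0,0]]
  ]
}}

```text
t: 12.55
tool_pos: [0.498, -0.0397, 0.1443]
orientation: [-2.13, -1.431, -0.884]
force: [-1.3, -1.0, -0.5]
opening: 0.0175
gripper_force: 40.0
```

```bash
python3 - <<'E'
from mv import *
s=robot.read_state();print(s["force"]@RA,s["wrist_torque"]@RA)
R=Ro.from_rotvec(s["orientation"]).as_matrix();g=s["tool_pos"]-.019*R[:,2]
print("grasp bz",(g-M)@U+.095, "off-axis", ((g-M)@RA)[:2])
go(tcp(RA,-.095,.168),RA)
E
```

```text
[-1.32719433 -0.81231477 -0.62897549] [ 0.00807351 -0.40322177 -0.00823259]
grasp bz 0.17006872788856087 off-axis [0.00179092 0.0007658 ]
t 12.55 shift [-0.009, -0.004, 0.01] turn [-0.0, 0.0, 0.003]
```

Gripped 30 mm from the handle's end. Now I'll pull it out along the axis.

Emit:
{"name": "jog_arm", "arguments": {
  "rows": [
    [[0,0,-0.08],[0,0,0]],
    [[0,0,-0.2],[0,0,0]],
    [[0,0,-0.38],[0,0,0]],
    [[0,0,-0.56],[0,0,0]],
    [[0,0,-0.75],[0,0,0]]
  ]
}}

```text
t: 13.05
tool_pos: [0.4569, -0.1383, 0.2512]
orientation: [-2.129, -1.431, -0.884]
force: [0.1, -0.2, 0.1]
opening: 0.0176
gripper_force: 40.0
```

```bash
cat >> mv.py <<'E'
H=np.array([.498,-.0397,.1443]); RH=Ro.from_rotvec([-2.13,-1.431,-.884]).as_matrix()
B=np.array([.509,.2605,0]); RB=down(AZ)
E
python3 - <<'E'
from mv import *
s=robot.read_state();print(s["force"])
go([.46,-.08,.36],down(AZ,15))
E
```

```text
[ 0.12666927 -0.21240196  0.09168829]
t 13.05 shift [0.58, -0.095, -0.19] turn [-0.0, -0.333, 0.003]
```

Emit:
{"name": "jog_arm", "arguments": {
  "rows": [
    [[0.1,0,-0.1],[0,-0.06,0]],
    [[0.22,-0.02,-0.19],[0,-0.13,0]],
    [[0.35,-0.05,-0.19],[0,-0.2,0]],
    [[0.48,-0.08,-0.19],[0,-0.27,0]],
    [[0.58,-0.1,-0.19],[0,-0.33,0]]
  ]
}}

```text
t: 13.55
tool_pos: [0.4599, -0.0785, 0.3618]
orientation: [-2.477, -1.662, -0.334]
force: [-0.1, 1.2, -1.2]
opening: 0.017
gripper_force: 40.0
```

```bash
python3 - <<'E'
from mv import *
go(B+[0,0,.31],RB)
E
```

```text
t 13.55 shift [1.537, -0.419, 0.679] turn [0.004, -0.167, 0.003]
```

Emit:
{"name": "jog_arm", "arguments": {
  "rows": [
    [[0.15,-0.04,0.04],[0,-0.04,0]],
    [[0.35,-0.09,0.1],[0,-0.08,0]],
    [[0.55,-0.15,0.17],[0,-0.12,0]],
    [[0.75,-0.2,0.25],[0,-0.167,0]],
    [[0.95,-0.26,0.33],[0,-0.167,0]]
  ]
}}

```text
t: 14.05
tool_pos: [0.4874, 0.1294, 0.3453]
orientation: [2.606, 1.752, 0.006]
force: [0.3, 0.7, -1.2]
opening: 0.018
gripper_force: 40.0
```

```bash
python3 - <<'E'
from mv import *
go(B+[0,0,.30],RB)
E
```

```text
t 14.05 shift [0.647, -0.148, 0.228] turn [0.002, -0.002, 0.004]
```

Emit:
{"name": "jog_arm", "arguments": {
  "rows": [
    [[0.2,-0.05,0],[0,0,0]],
    [[0.4,-0.1,0.05],[0,0,0]],
    [[0.55,-0.14,0.12],[0,0,0]],
    [[0.64,-0.148,0.18],[0,0,0]],
    [[0.64,-0.148,0.2],[0,0,0]]
  ]
}}

```text
t: 14.55
tool_pos: [0.508, 0.2581, 0.3035]
orientation: [-2.605, -1.753, -0.003]
force: [-0.9, 0.8, -1.2]
opening: 0.0172
gripper_force: 40.0
```

```bash
python3 - <<'E'
from mv import *
from plant import imaging
s=robot.read_state()
d={n:imaging.read_camera(n) for n in ["side","top","wrist"]}
R=Ro.from_rotvec(s["orientation"]).as_matrix();t=s["tool_pos"]+.151*R[:,2];print(s["tool_pos"],"tip",t)
print(proj(d["side"],t),proj(d["side"],B+[0,0,.09]),proj(d["wrist"],t),proj(d["wrist"],B+[0,0,.09]))
def cr(n,x0,y0,w,h,k): return cv2.resize(d[n]["frame"][y0:y0+h,x0:x0+w,::-1],None,fx=k,fy=k,interpolation=cv2.INTER_CUBIC)
cv2.imwrite("pics/c5.png",np.hstack([cr("side",140,210,100,105,4),cr("wrist",80,0,400,420,1)]))
go(B+[0,0,.30],RB)
E
```

```text
[0.50797358 0.25814879 0.30345613] tip [0.50809885 0.25852324 0.15245665]
[[190.33700062 260.16052613]] [[193.27109453 274.73075048]] [[280.89638254 184.43940474]] [[281.06482533 168.39100715]]
t 14.7 shift [0.023, -0.008, 0.029] turn [0.002, -0.002, 0.002]
```

View pics/c5.png

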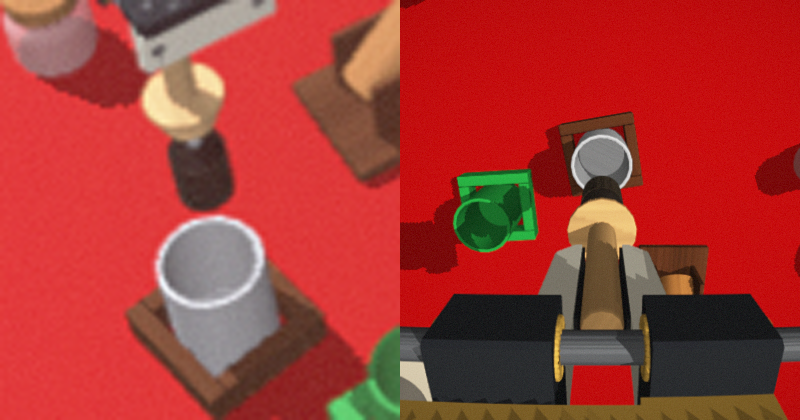

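The side crop shows the bristles centred above the silver beaker's rim at (210,262), within 1 px of the prediction. I'll descend on the centre line.

```bash
python3 - <<'E'
from mv import *
go(B+.002*XS+[0,0,.168],RB)
E
```

```text
t 14.7 shift [0.031, -0.01, 0.689] turn [0.002, -0.002, 0.002]
```

Emit:
{"name": "jog_arm", "arguments": {
  "rows": [
    [[0.031,-0.01,0.1],[0,0,0]],
    [[0.031,-0.01,0.25],[0,0,0]],
    [[0.031,-0.01,0.42],[0,0,0]],
    [[0.031,-0.01,0.58],[0,0,0]],
    [[0.031,-0.01,0.68],[0,0,0]]
  ]
}}

```text
t: 15.2
tool_pos: [0.5096, 0.2615, 0.1685]
orientation: [-2.61, -1.748, -0.006]
force: [-0.4, 0.4, -0.2]
opening: 0.0176
gripper_force: 40.0
```

Emit:
{"name": "jog_arm", "arguments": {
  "rows": [
    [[0,0.02,0],[0,0,0]],
    [[0,0.04,0],[0,0,0]],
    [[0,0.06,0],[0,0,0]],
    [[0,0.06,0],[0,0,0]]
  ]
}}

```text
t: 15.6
tool_pos: [0.5222, 0.2588, 0.1722]
orientation: [-2.609, -1.749, -0.012]
force: [-2.5, 1.2, 1.3]
opening: 0.0173
gripper_force: 40.0
```

```bash
python3 - <<'E'
from mv import *
s=robot.read_state();print(s["tool_pos"],s["force"]@RB,s["wrist_torque"]@RB)
go(B+.002*XS+.012*RB[:,1]+[0,0,.168],RB)
E
```

```text
[0.52221762 0.25880131 0.1722421 ] [ 0.19436849 -2.74713822 -1.26526664] [ 0.62359789  0.11678319 -0.02173184]
t 15.6 shift [-0.008, -0.004, 0.021] turn [0.003, -0.004, 0.002]
```

Emit:
{"name": "jog_arm", "arguments": {
  "rows": [
    [[0,0.01,0.01],[0,0,0]],
    [[0,0.015,0.02],[0,0,0]],
    [[0,0.015,0.025],[0,0,0]],
    [[0,0.015,0.025],[0,0,0]]
  ]
}}

```text
t: 16.0
tool_pos: [0.5237, 0.2589, 0.1662]
orientation: [-2.606, -1.75, -0.011]
force: [-4.2, 4.2, 2.6]
opening: 0.0176
gripper_force: 40.0
```

```bash
python3 - <<'E'
from mv import *
s=robot.read_state();print(s["tool_pos"],s["force"]@RB,s["wrist_torque"]@RB)
E
```

```text
[0.52372915 0.25885037 0.16621867] [ 2.24769152 -5.44650153 -2.64496587] [1.77043373 0.74092426 0.02559082]
```

Emit:
{"name": "jog_arm", "arguments": {
  "rows": [
    [[0,0,-0.06],[0,0,0]],
    [[0,0,-0.12],[0,0,0]],
    [[0,0,-0.19],[0,0,0]],
    [[0,0,-0.25],[0,0,0]],
    [[0,0,-0.25],[0,0,0]]
  ]
}}

```text
t: 16.5
tool_pos: [0.5238, 0.2585, 0.2177]
orientation: [-2.607, -1.751, -0.012]
force: [-5.9, 4.5, 3.4]
opening: 0.0176
gripper_force: 40.0
```

```bash
python3 - <<'E'
from mv import *
s=robot.read_state();print(s["tool_pos"],s["force"]@RB,s["wrist_torque"]@RB)
E
```

```text
[0.52381833 0.25849637 0.21774912] [ 1.83994413 -7.19665196 -3.42499027] [1.98283565 0.4703455  0.060227  ]
```

Emit:
{"name": "jog_arm", "arguments": {
  "rows": [
    [[0,0,0.06],[0,0,0]],
    [[0,0,0.12],[0,0,0]],
    [[0,0,0.19],[0,0,0]],
    [[0,0,0.25],[0,0,0]],
    [[0,0,0.25],[0,0,0]]
  ]
}}

```text
t: 17.0
tool_pos: [0.5231, 0.2583, 0.1643]
orientation: [-2.606, -1.75, -0.008]
force: [-3.6, 4.7, -3.8]
opening: 0.0173
gripper_force: 40.0
```

Emit:
{"name": "jog_arm", "arguments": {
  "rows": [
    [[0,0,0.005],[0,0,0]],
    [[0,0,0.005],[0,0,0]]
  ]
}}

```text
t: 17.2
tool_pos: [0.5233, 0.2584, 0.1644]
orientation: [-2.606, -1.75, -0.008]
force: [-4.6, 4.8, -3.3]
opening: 0.0176
gripper_force: 40.0
```

Emit:
{"name": "jog_arm", "arguments": {
  "rows": [
    [[0,0,-0.06],[0,0,0]],
    [[0,0,-0.12],[0,0,0]],
    [[0,0,-0.19],[0,0,0]],
    [[0,0,-0.25],[0,0,0]],
    [[0,0,-0.25],[0,0,0]]
  ]
}}

```text
t: 17.7
tool_pos: [0.5238, 0.2585, 0.2167]
orientation: [-2.607, -1.751, -0.012]
force: [-5.4, 3.9, 3.2]
opening: 0.0176
gripper_force: 40.0
```

Emit:
{"name": "jog_arm", "arguments": {
  "rows": [
    [[0,0,0.06],[0,0,0]],
    [[0,0,0.12],[0,0,0]],
    [[0,0,0.19],[0,0,0]],
    [[0,0,0.25],[0,0,0]],
    [[0,0,0.25],[0,0,0]]
  ]
}}

```text
t: 18.2
tool_pos: [0.5231, 0.2583, 0.1633]
orientation: [-2.606, -1.75, -0.008]
force: [-4.5, 4.5, -3.5]
opening: 0.0174
gripper_force: 40.0
```

Emit:
{"name": "jog_arm", "arguments": {
  "rows": [
    [[0,0,0],[0,0,0]],
    [[0,0,0],[0,0,0]]
  ]
}}

```text
t: 18.4
tool_pos: [0.5231, 0.2583, 0.1639]
orientation: [-2.606, -1.75, -0.008]
force: [-4.1, 4.8, -4.9]
opening: 0.0172
gripper_force: 40.0
```

Emit:
{"name": "jog_arm", "arguments": {
  "rows": [
    [[0,0,-0.06],[0,0,0]],
    [[0,0,-0.12],[0,0,0]],
    [[0,0,-0.19],[0,0,0]],
    [[0,0,-0.25],[0,0,0]],
    [[0,0,-0.25],[0,0,0]]
  ]
}}

```text
t: 18.9
tool_pos: [0.524, 0.2584, 0.2173]
orientation: [-2.607, -1.751, -0.013]
force: [-6.4, 3.7, 4.1]
opening: 0.0175
gripper_force: 40.0
```

```bash
python3 - <<'E'
from mv import *
from plant import imaging
s=robot.read_state();print(s["tool_pos"],s["force"]@RB,s["wrist_torque"]@RB)
d={n:imaging.read_camera(n) for n in ["side","wrist"]}
R=Ro.from_rotvec(s["orientation"]).as_matrix()
P=lambda z:s["tool_pos"]+(.151-z)*R[:,2]
for z in (.095,.2): print(z,"side",(proj(d["side"],P(z))-[140,210])*4,"wr",proj(d["wrist"],P(z))-[80,0]+[400,0])
def cr(n,x0,y0,w,h,k): return cv2.resize(d[n]["frame"][y0:y0+h,x0:x0+w,::-1],None,fx=k,fy=k,interpolation=cv2.INTER_CUBIC)
cv2.imwrite("pics/c6.png",np.hstack([cr("side",140,210,100,105,4),cr("wrist",80,0,400,420,1)]))
E
```

```text
[0.52397444 0.25844901 0.21725895] [ 0.96679587 -7.33740569 -4.0814434 ] [ 2.19330678  0.36108306 -0.05239409]
0.095 side [[178.29158521 180.3097398 ]] wr [[602.63378835 223.27366455]]
0.2 side [[150.26696425  71.41655674]] wr [[603.09189885 318.25828437]]
```

View pics/c6.png

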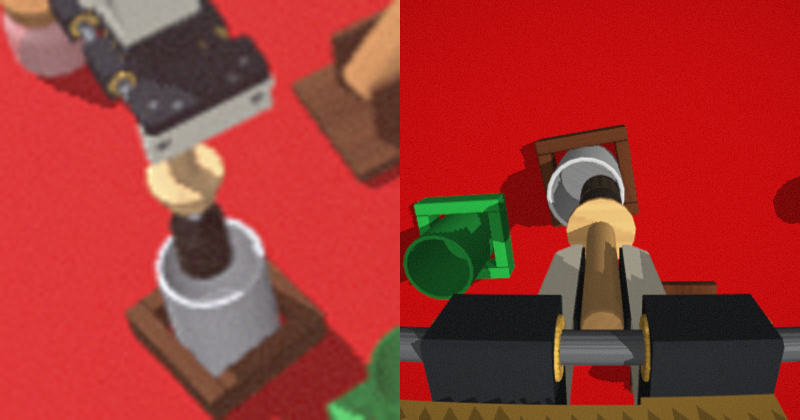

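The side crop shows the head low in the beaker against its wall with the collar at (184,178), as predicted. I'll add one spare stroke, slightly deeper, then lift out on the centre line.

Emit:
{"name": "jog_arm", "arguments": {
  "rows": [
    [[0,0.005,0.06],[0,0,0]],
    [[0,0.005,0.12],[0,0,0]],
    [[0,0.005,0.19],[0,0,0]],
    [[0,0.005,0.255],[0,0,0]],
    [[0,0.005,0.255],[0,0,0]]
  ]
}}

```text
t: 19.5
tool_pos: [0.5237, 0.2583, 0.1626]
orientation: [-2.606, -1.75, -0.007]
force: [-4.5, 6.0, -5.6]
opening: 0.0175
gripper_force: 40.0
```

Emit:
{"name": "jog_arm", "arguments": {
  "rows": [
    [[0,0,-0.06],[0,0,0]],
    [[0,0,-0.12],[0,0,0]],
    [[0,0,-0.19],[0,0,0]],
    [[0,0,-0.24],[0,0,0]],
    [[0,0,-0.24],[0,0,0]]
  ]
}}

```text
t: 20.0
tool_pos: [0.5244, 0.2582, 0.2138]
orientation: [-2.606, -1.75, -0.011]
force: [-8.0, 3.7, 5.0]
opening: 0.0174
gripper_force: 40.1
```

Emit:
{"name": "jog_arm", "arguments": {
  "rows": [
    [[0,-0.04,0],[0,0,0]],
    [[0,-0.08,0],[0,0,0]],
    [[0,-0.08,-0.2],[0,0,0]],
    [[0,-0.08,-0.4],[0,0,0]],
    [[0,-0.08,-0.65],[0,0,0]]
  ]
}}

```text
t: 20.5
tool_pos: [0.5084, 0.2619, 0.3413]
orientation: [2.609, 1.75, 0.005]
force: [0.9, -0.4, -0.5]
opening: 0.0174
gripper_force: 40.0
```

```bash
python3 - <<'E'
from mv import *
go([.46,-.08,.36],down(AZ,15))
E
```

```text
t 20.5 shift [-1.673, 0.425, -0.097] turn [0.001, 0.165, 0.003]
```

Emit:
{"name": "jog_arm", "arguments": {
  "rows": [
    [[-0.15,0.04,-0.05],[0,0,0]],
    [[-0.35,0.09,-0.1],[0,0,0]],
    [[-0.58,0.15,-0.1],[0,0.03,0]],
    [[-0.8,0.2,-0.1],[0,0.06,0]],
    [[-1,0.25,-0.1],[0,0.1,0]]
  ]
}}

```text
t: 21.0
tool_pos: [0.4791, 0.057, 0.3611]
orientation: [-2.531, -1.7, -0.212]
force: [1.3, -0.4, -1.4]
opening: 0.0174
gripper_force: 40.0
```

```bash
python3 - <<'E'
from mv import *
go(H-RH[:,2]*.155,RH);go(H-RH[:,2]*.155+[-.02,-.04,.06],RH)
E
```

```text
t 21.0 shift [-1.034, 0.265, 0.375] turn [0.002, 0.396, 0.001]
t 21.0 shift [-1.205, 0.25, 0.042] turn [0.002, 0.396, 0.001]
```

Emit:
{"name": "jog_arm", "arguments": {
  "rows": [
    [[-0.23,0.05,0],[0,0.08,0]],
    [[-0.46,0.1,0],[0,0.17,0]],
    [[-0.68,0.16,0],[0,0.26,0]],
    [[-0.88,0.22,0.05],[0,0.34,0]],
    [[-1,0.26,0.1],[0,0.39,0]]
  ]
}}

```text
t: 21.5
tool_pos: [0.4546, -0.143, 0.3119]
orientation: [-2.145, -1.445, -0.878]
force: [1.6, -0.8, -0.5]
opening: 0.0169
gripper_force: 40.0
```

```bash
python3 - <<'E'
from mv import *
go(H-RH[:,2]*.145,RH)
E
```

```text
t 21.5 shift [-0.192, -0.001, 0.267] turn [0.005, 0.01, 0.004]
```

Emit:
{"name": "jog_arm", "arguments": {
  "rows": [
    [[-0.1,0,0.05],[0.005,0.01,0.004]],
    [[-0.19,0,0.12],[0.005,0.01,0.004]],
    [[-0.19,0,0.2],[0.005,0.01,0.004]],
    [[-0.19,0,0.22],[0.005,0.01,0.004]],
    [[-0.19,0,0.22],[0.005,0.01,0.004]]
  ]
}}

```text
t: 22.0
tool_pos: [0.4562, -0.1359, 0.2516]
orientation: [-2.127, -1.429, -0.873]
force: [0.3, -1.0, -0.5]
opening: 0.0176
gripper_force: 40.0
```

```bash
python3 - <<'E'
from mv import *
from plant import imaging
s=robot.read_state();print(s["tool_pos"])
go(H-RH[:,2]*.12,RH);go(H-RH[:,2]*.06,RH);go(H,RH)
d={n:imaging.read_camera(n) for n in ["side","wrist"]}
R=Ro.from_rotvec(s["orientation"]).as_matrix()
P=lambda z:s["tool_pos"]+(.151-z)*R[:,2]
for z in (0,.0275,.0975,.2): print(z,"side",((proj(d["side"],P(z))-[215,140])*4).round(),"wr",(proj(d["wrist"],P(z))-[80,0]+[400,0]).round())
print("mouth",proj(d["wrist"],M)+[320,0],(proj(d["side"],M)-[215,140])*4)
def cr(n,x0,y0,w,h,k): return cv2.resize(d[n]["frame"][y0:y0+h,x0:x0+w,::-1],None,fx=k,fy=k,interpolation=cv2.INTER_CUBIC)
cv2.imwrite("pics/c7.png",np.hstack([cr("side",215,140,100,105,4),cr("wrist",80,0,400,420,1)]))
E
```

```text
[ 0.45617357 -0.1359495   0.25164565]
t 22.0 shift [-0.008, 0.011, 0.15] turn [-0.005, 0.001, -0.002]
t 22.0 shift [-0.007, 0.014, 0.45] turn [-0.005, 0.001, -0.002]
t 22.0 shift [-0.007, 0.016, 0.75] turn [-0.005, 0.001, -0.002]
0 side [[196. 197.]] wr [[602. 188.]]
0.0275 side [[219. 165.]] wr [[602. 196.]]
0.0975 side [[279.  83.]] wr [[602. 226.]]
0.2 side [[368. -41.]] wr [[602. 320.]]
mouth [[604.84646232 176.9795106 ]] [[151.79606202 256.95035755]]
```

View pics/c7.png

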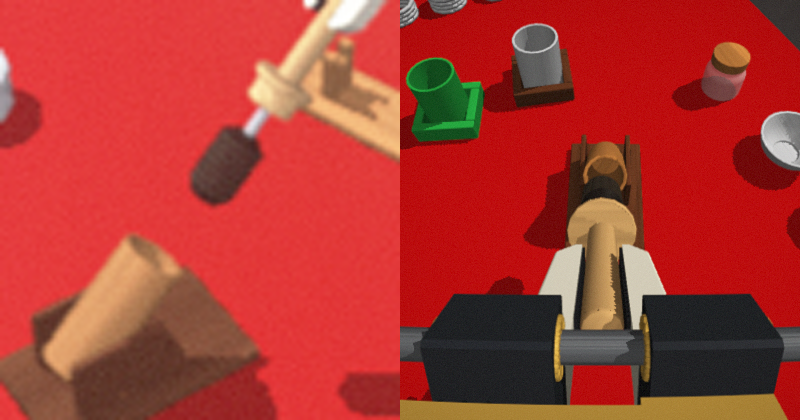

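Both views show the brush in line with the tube. In the side crop the head at (226,165) hangs about 3 mm low, well inside the entry clearance of 9 mm. I'll insert it with a small upward bias.

Emit:
{"name": "jog_arm", "arguments": {
  "rows": [
    [[0.01,0.011,0.05],[-0.005,0,0]],
    [[0.01,0.011,0.15],[-0.005,0,0]],
    [[0.01,0.012,0.22],[-0.005,0,0]],
    [[0.008,0.013,0.29],[-0.005,0,0]],
    [[0.006,0.014,0.36],[-0.005,0,0]]
  ]
}}

```text
t: 22.6
tool_pos: [0.4779, -0.0897, 0.2001]
orientation: [-2.134, -1.425, -0.88]
force: [1.3, 1.0, -0.9]
opening: 0.0172
gripper_force: 40.0
```

```bash
python3 - <<'E'
from mv import *
s=robot.read_state();print(s["force"]@RH,s["wrist_torque"]@RH)
go(H,RH)
E
```

```text
[0.39510655 0.80153467 1.66059506] [-0.05486137 -0.49040281 -0.08405186]
t 22.6 shift [-0.006, -0.002, 0.388] turn [0.0, 0.001, -0.004]
```

Emit:
{"name": "jog_arm", "arguments": {
  "rows": [
    [[0,0,0.05],[0,0,0]],
    [[0,0,0.1],[0,0,0]],
    [[0,0,0.15],[0,0,0]],
    [[0,0,0.2],[0,0,0]],
    [[0,0,0.25],[0,0,0]]
  ]
}}

```text
t: 23.1
tool_pos: [0.4913, -0.0575, 0.1647]
orientation: [-2.135, -1.424, -0.881]
force: [-0.0, -1.1, -0.6]
opening: 0.017
gripper_force: 40.0
```

```bash
python3 - <<'E'
from mv import *
s=robot.read_state();print(s["force"]@RH,s["wrist_torque"]@RH)
go(H,RH)
E
```

```text
[-1.2048452   0.41850215 -0.30208855] [-0.01226088 -0.47350194 -0.07555892]
t 23.1 shift [-0.005, -0.003, 0.139] turn [0.0, 0.001, -0.004]
```

Emit:
{"name": "jog_arm", "arguments": {
  "rows": [
    [[-0.003,0,0.03],[0,0,0]],
    [[-0.005,-0.003,0.06],[0,0,0]],
    [[-0.005,-0.003,0.09],[0,0,0]],
    [[-0.005,-0.003,0.12],[0,0,0]],
    [[-0.005,-0.003,0.135],[0,0,0]]
  ]
}}

```text
t: 23.6
tool_pos: [0.4975, -0.0403, 0.145]
orientation: [-2.134, -1.424, -0.88]
force: [-0.2, 0.1, -0.9]
opening: 0.0173
gripper_force: 40.0
```

```bash
python3 - <<'E'
from mv import *
s=robot.read_state();print(s["force"]@RH,s["wrist_torque"]@RH)
go(H,RH)
E
```

```text
[-0.64151946 -0.2274296   0.62939463] [-0.02172472 -0.39876639 -0.06484347]
t 23.6 shift [0.0, 0.001, 0.005] turn [-0.0, 0.001, -0.004]
```

Emit:
{"name": "jog_arm", "arguments": {
  "rows": [
    [[0,0,0.01],[0,0,0]],
    [[0,0,0.02],[0,0,0]],
    [[0,0,0.03],[0,0,0]],
    [[0,0,0.03],[0,0,0]]
  ]
}}

```text
t: 24.0
tool_pos: [0.4983, -0.0394, 0.1442]
orientation: [-2.135, -1.429, -0.879]
force: [-31.4, -21.0, 30.4]
opening: 0.0179
gripper_force: 40.1
```

```bash
python3 - <<'E'
from mv import *
s=robot.read_state();print(s["force"]@RH,s["wrist_torque"]@RH)
go(H,RH)
E
```

```text
[ -0.58246645 -21.00552566 -43.66514105] [ 3.90822428 -0.43216823  0.09242452]
t 24.0 shift [-0.001, -0.001, -0.002] turn [-0.0, 0.003, -0.002]
```

Seated: there is 44 N of reaction at the same pose as before. I'll release and retreat along the axis.

Emit:
{"name": "jog_arm", "arguments": {
  "rows": [
    [[0,0,-0.01],[0,0,0]],
    [[0,0,-0.01],[0,0,0]],
    [[0,0,-0.01],[0,0,0]],
    [[0,0,-0.01],[0,0,0]],
    [[0,0,-0.01],[0,0,0]]
  ],
  "hand": -1
}}

```text
t: 24.5
tool_pos: [0.4984, -0.0377, 0.1423]
orientation: [-2.134, -1.424, -0.88]
force: [0.2, -0.3, -0.3]
opening: 0.0529
gripper_force: 0.0
```

Emit:
{"name": "jog_arm", "arguments": {
  "rows": [
    [[0,0,0],[0,0,0]],
    [[0,0,0],[0,0,0]],
    [[0,0,0],[0,0,0]],
    [[0,0,0],[0,0,0]]
  ]
}}

```text
t: 24.9
tool_pos: [0.4986, -0.0381, 0.1425]
orientation: [-2.134, -1.424, -0.88]
force: [-0.7, 0.4, -0.1]
opening: 0.0848
gripper_force: 0.0
```

Emit:
{"name": "jog_arm", "arguments": {
  "rows": [
    [[0,0,-0.1],[0,0,0]],
    [[0,0,-0.3],[0,0,0]],
    [[0,0,-0.5],[0,0,0]],
    [[0,0,-0.7],[0,0,0]],
    [[0,0,-0.9],[0,0,0]]
  ]
}}

```text
t: 25.4
tool_pos: [0.4494, -0.1564, 0.2712]
orientation: [-2.135, -1.424, -0.88]
force: [1.0, 0.3, -0.4]
opening: 0.0932
gripper_force: 0.0
```

Emit:
{"name": "jog_arm", "arguments": {
  "rows": [
    [[0,0,0],[0,0,0]],
    [[0,0,0],[0,0,0]],
    [[0,0,0],[0,0,0]],
    [[0,0,0],[0,0,0]]
  ]
}}

```text
t: 25.8
tool_pos: [0.4498, -0.1542, 0.2689]
orientation: [-2.132, -1.423, -0.879]
force: [-0.6, 0.6, -0.4]
opening: 0.0932
gripper_force: 0.0
```

```bash
python3 - <<'E'
from mv import *
from plant import imaging
d={n:imaging.read_camera(n) for n in ["side","wrist"]}
for z in (.1,.2): 
    P=M+U*(z-.095); print("side",(proj(d["side"],P)[0]-[215,140])*4,"wrist",proj(d["wrist"],P)[0]+[320,0])
def cr(n,x0,y0,w,h,k): return cv2.resize(d[n]["frame"][y0:y0+h,x0:x0+w,::-1],None,fx=k,fy=k,interpolation=cv2.INTER_CUBIC)
cv2.imwrite("pics/c8.png",np.hstack([cr("side",215,140,100,105,4),cr("wrist",80,0,400,420,1)]))
E
```

```text
side [155.86356297 251.42474215] wrist [602.93750138 171.92811005]
side [239.11878953 138.38195833] wrist [602.87782418 197.17499803]
```

View pics/c8.png

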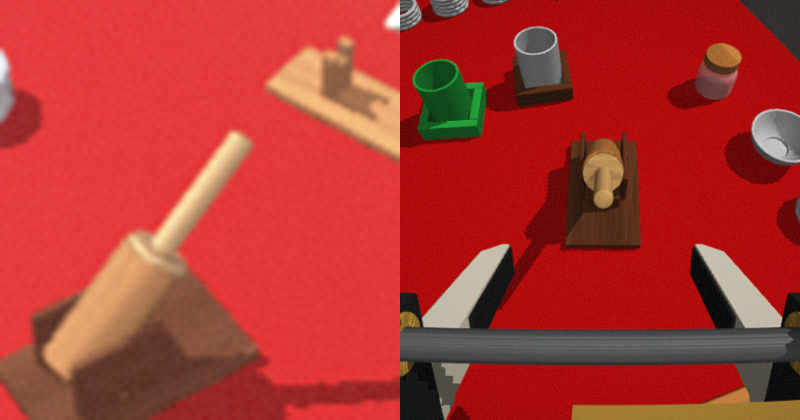

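The side crop shows the collar on the mouth and the handle's end at (238,138), exactly as predicted. The brush is home and the gripper is clear, so I'm handing the job in.

```bash
python3 -c "
from plant import robot
print(robot.close_job())"
```

```text
the job is handed in; nothing more can be done
None
```

I handed the job in after about 26 s of robot time, but no verdict came back. The brush was slid home in its tube, used for four strokes inside the silver beaker (one spare) with about 5–9 N on the wall, then slid home again and let go; the bangles, jar and bowl were never approached.

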